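# Shut the bird-feed chest

## Robot

A 6-joint arm with a two-finger parallel gripper is mounted at the origin on the work surface. World frame = base frame: x ahead of the robot, y to its left, z up, the work surface at z = 0. Lengths are in m, angles in rad, forces in N, time in s.
With the tool pointing down it reaches from about 0.3 to 0.75 m from the base axis. Payload 8.5 kg.
Tool frame: the origin (TCP) lies at the very end of the fingers, on their centre line; the grasp point (between the pads) lies 19 mm behind it (arm.pinch_z is the distance from the TCP to the grasp point, in m); z points along the fingers, y is the direction in which the jaws open and shut (so a half turn about z gives the same grasp; the last joint's range is limited). The gripper opens to 88 mm and grips with 3 to 60 N. Pads are 18 mm wide; open, the fingers measure 123 mm over their backs; the gripper's body (75 mm by 187 mm) begins 45 mm behind the grasp point.
Start: joints at [1.129, 0.381, 1.297, -0, 1.464, -0.215], TCP at [0.124, 0.536, 0.21] pointing down, gripper open.
Joint ranges: [-3.11, 3.11], [-0.89, 2.33], [0.22, 2.48], [-1.42, 4.56], [0.17, 2.85], [-2.88, 2.88]. Speed limits (rad/s): [2.39, 2.39, 3.14, 3.14, 3.14, 3.14].

## Interface

Orientations are given as a unit quaternion [x, y, z, w].
In Python, from workcell import arm, camera gives the robot as it stands. The module is installed in compiled form; this text tells all that it offers.
- The arm moves only by the tool move_arm, never from a script. Its arguments are lists of equal length, an entry for each row: "translation": the shift along the world's x, y, z in cm, a list of three; "yaw": the turn about the world's z in rad. A call has 1 to 12 rows; each row shifts and turns the commanded pose from where the row before left it; what a row does not reach is not made up. A row lasts 1/8 s, in which the tool goes at most 62.5 mm and 10.7 degrees, less where a joint would pass 70% of its speed; a pose out of reach is approached as far as the arm can. A call with a gripper value outside its range is refused whole. "claw" is the finger opening in cm, from 0 to 8.81, set as the call begins (left out, the last holds). The fingers move at their own pace and stop on an object; "force" is the grip in N (left out, the last holds). Time passes only in rows, so rows that do not move let the fingers close. It gives the time, the measured TCP pose, the force and the opening at its end, in the units of the state.
- arm.observe(): the state, without advancing time (a new reading comes with each control period).
- camera(name): name is "side" or "top" or "wrist"; returns a dict with "color" (400x640x3 uint8, blue, green, red), "intrinsics" (3x3 intrinsics, pixels), "rvec" (rotation vector, rad) and "tvec" (3), from world to camera coordinates, as OpenCV has them; the wrist camera has in their place "mount" (4x4, takes a point from camera to tool coordinates, whose origin is the TCP and whose axes are the flange's). Camera axes: x right, y down, z forward; pixel columns grow to the right and rows downward; lengths in m; the calibration is good to about 2 mm. A picture is of the moment at which its call begins: read the wrist's pose just before it. There is no depth.
- arm.sign_off(): hands the job in, once; it reports no verdict.
The state is a dict: "t": time; "joint_positions": joint angles; "qd": joint speeds; "tau": joint torques, N m; "ee_pos": TCP position; "tool_rot": TCP orientation; "contact_force": force on the tool from outside, world axes, zero at the start; "moment": the same for the moment, N m; "finger_gap": opening from 0.0 (shut) to 1.0 (fully open).
Only numpy, scipy, OpenCV 4.12 (cv2) and the standard library are available. Lean on these libraries where they do the work, as an engineer would, in place of code of your own. Each camera call takes 0.05 s, during which the arm holds its last target. There are 200 camera calls.

## Task

The wooden feed chest on the ledge stands open. With the fingers, push the upright flap of the small end compartment down until it lies flat inside the chest, leaving the big cover standing open until that is done; then push the cover over and press it fully shut, easing it down without a slam. Nothing is to be lifted or shoved along: the chest, the scoop in it, and the canister, saucer and brush around it all stay where they are.

Things in the scene. Friction and masses are not known exactly. Their poses are not given: they have to be found in the camera images.
- chest: loose open plywood chest, heavy (about 4 kg), 190 mm deep (its x) by 350 mm wide (its y), rim 115 mm above the ledge, walls 10 mm thick. Origin: centre of its underside. Its own +x points from its front board to its back board (where the cover is hinged), +y to its left end seen from the front, z up. A small compartment (till) 85 mm wide takes up the +y end of the chest, full depth.
- flap (a joint): angle of the till's flap in rad: 0 lying flat inside the chest, pi/2 upright, 1.8 leaning outwards on its stop. The stiff pivots hold it wherever it is left; about 1.5 N at its edge moves it.
- flap_hinge (a point): middle of the flap's pivot line, which runs along the chest's x, 159 mm to +y of the chest's centre and 103 mm above the ledge (12 mm below the rim).
- flap_edge (a point): middle of the flap's free edge. The flap is a wooden panel 166 mm (along the chest's x) by 86 mm, 7 mm thick, reaching 83 mm from the pivot line to this point (both in the middle of its thickness). While it stands it blocks the cover. Lying flat it points from the pivot line towards the chest's -y with its upper face 8.5 mm below the rim; upright that face looks outwards to +y.
- cover (a joint): angle of the big cover in rad: 0 fully shut on the rim, pi/2 upright, 1.9 leaning back on its stop. Stiff hinges hold it wherever it is left; about 3 N near its front edge moves it.
- cover_hinge (a point): middle of the cover's hinge line, which runs along the chest's y at the top of the back board: 95 mm to +x of the chest's centre, 115 mm above the ledge. The cover's inner face passes through this line.
- cover_edge (a point): middle of the cover's front edge, on its outer face (the upper face when shut). The cover is a plywood panel 358 mm (along the chest's y) by 196 mm from hinge line to this edge, 10 mm thick, with its outer face 10 mm from the hinge line. Open and upright, the outer face looks to the chest's +x.
- scoop_mid (a point): middle of a steel scoop with wooden handle, about 200 mm long and 36 mm high, lying along y inside the chest (bystander).
- canister_mid (a point): centre, half-way up, of an upright white flip-top plastic canister, 87 mm across and 138 mm high (bystander).
- saucer: glazed blue saucer, 130 mm across, 22 mm high; origin at the centre of its underside (bystander).
- brush_mid (a point): green hand brush standing on its bristles, 233 mm long, 42 mm wide, 50 mm high; point in the middle of its body, 41 mm up (bystander).

How it is judged:
By the outcome, as a careful person would: the job done as asked, in the order asked, and still so for the second after the job is handed in, with the robot touching nothing.
It also fails if it takes over 54 s, if anything falls off the work surface, if the arm or the gripper's body presses on something with over 40 N, if the wrist force passes 120 N, or if a joint passes its speed limit or range.

## Working session

There is one attempt and no reset: what is moved stays moved. The work goes in short steps, Python scripts to look and compute and a tool call to move; the robot and the scene stay as the last step left them, time stands still between calls to the robot, and variables do not carry over. Pictures are saved under pics/ and viewed, about 8 in all and at most 12, crops included, and the job is handed in when it is done.

Besides the shell and the picture viewer there is one more tool, called after "Emit:" in YAML: its name, and indented under it one key for each argument. move_arm: Moves the arm, as the interface text tells. Its arguments: {"type":"object","properties":{"translation":{"type":"array"},"yaw":{"type":"array"},"claw":{"type":"number"},"force":{"type":"number"}},"required":["translation","yaw"]}

```bash
mkdir -p pics; cat > h.py <<'E'
import numpy as np, cv2
from workcell import arm, camera
def snap(n,f):
    c=camera(n); cv2.imwrite(f'pics/{f}.png',c['color']); 
    np.savez(f'pics/{f}.npz',**{k:np.array(v) for k,v in c.items()}); return c
def load(f): return dict(np.load(f'pics/{f}.npz'))
def ray(c,uv):
    R=cv2.Rodrigues(c['rvec'])[0]; o=-R.T@np.ravel(c['tvec'])
    d=R.T@np.linalg.inv(c['intrinsics'])@np.array([uv[0],uv[1],1.]); return o,d
def onz(c,uv,z):
    o,d=ray(c,uv); return o+d*(z-o[2])/d[2]
def proj(c,P): return cv2.projectPoints(np.float64(P).reshape(-1,3),c['rvec'],c['tvec'],c['intrinsics'],None)[0].reshape(-1,2)
def tri(c1,a,c2,b):
    o1,d1=ray(c1,a);o2,d2=ray(c2,b)
    s=np.linalg.lstsq(np.c_[d1,-d2],o2-o1,rcond=None)[0]
    p,q=o1+s[0]*d1,o2+s[1]*d2; return (p+q)/2,np.linalg.norm(p-q)
E
python3 - <<'E'
from h import *
s=snap('side','s0');t=snap('top','t0')
for c in(s,t): print(ray(c,(320,200)))
print(arm.observe())
E
```

```text
(array([ 0.13391419, -0.63794001,  0.92652822]), array([ 0.32473991,  0.58320294, -0.74506064]))
(array([0.15212711, 0.01259408, 1.75822419]), array([ 0.18106543,  0.0241978 , -0.98343966]))
{'t': 0.1, 'joint_positions': array([ 1.12868258e+00,  3.81123660e-01,  1.29815303e+00,  7.53884843e-06,
        1.46361532e+00, -2.15300299e-01]), 'qd': array([ 0.00013465, -0.00232132, -0.00137547,  0.00109932,  0.00025847,
        0.00080507]), 'tau': array([ 4.33237263e-03, -4.38658690e+01, -2.24908179e+01,  7.14679132e-02,
        3.42560280e-02, -4.93482332e-05]), 'ee_pos': array([0.12355427, 0.53564574, 0.20951298]), 'tool_rot': array([ 1.13164173e-01,  9.93576091e-01, -6.13687746e-04, -2.13276651e-04]), 'contact_force': array([-0.49158897, -0.15109093, -0.48281678]), 'moment': array([-0.01550325, -0.02715127,  0.00572723]), 'finger_gap': 1.0023088293822442}
```

View pics/s0.png

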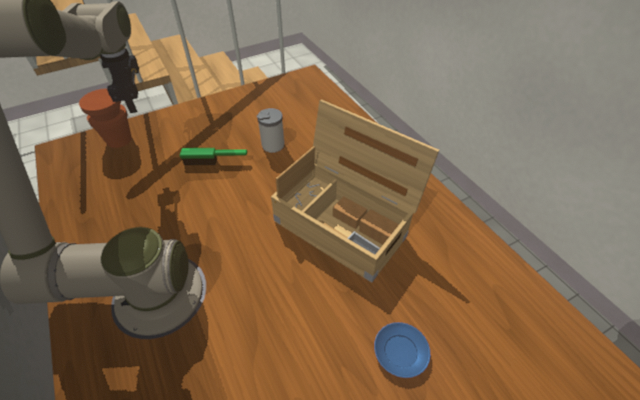

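View pics/t0.png

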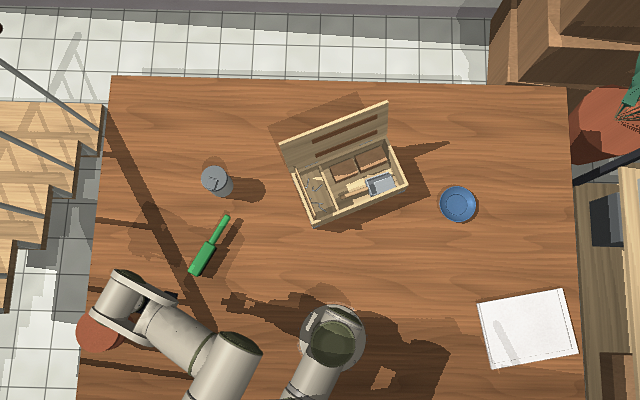

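The side view shows the chest around (345,190) and the saucer at (403,350). The canister is at (270,130) and the brush at (212,153). In the top view the chest is around (345,165), with the flap at its left end near (295,190) and the cover leaning back. I'll zoom in for the corners.

```bash
python3 - <<'E'
import cv2,numpy as np
s=cv2.imread('pics/s0.png')[90:290,260:450];t=cv2.imread('pics/t0.png')[90:240,265:425]
a=cv2.resize(s,None,fx=3,fy=3,interpolation=cv2.INTER_CUBIC)
b=cv2.resize(t,None,fx=5,fy=5,interpolation=cv2.INTER_CUBIC)[:600,:800]
cv2.imwrite('pics/s0c.png',a);cv2.imwrite('pics/t0c.png',b);print(a.shape,b.shape)
E
```

```text
(600, 570, 3) (600, 800, 3)
```

View pics/s0c.png

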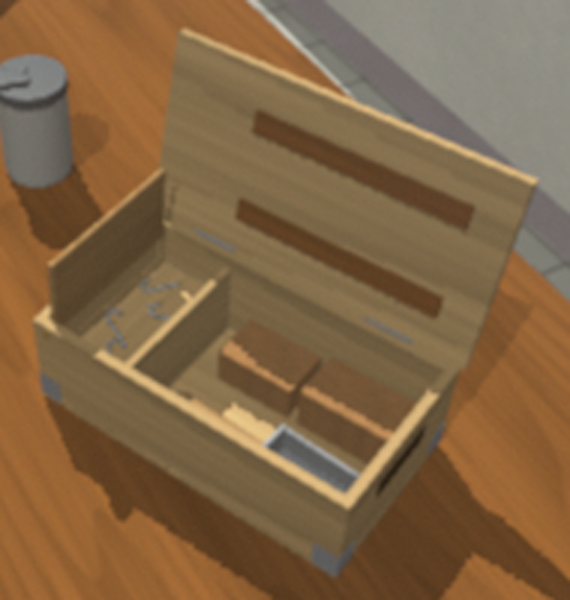

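View pics/t0c.png

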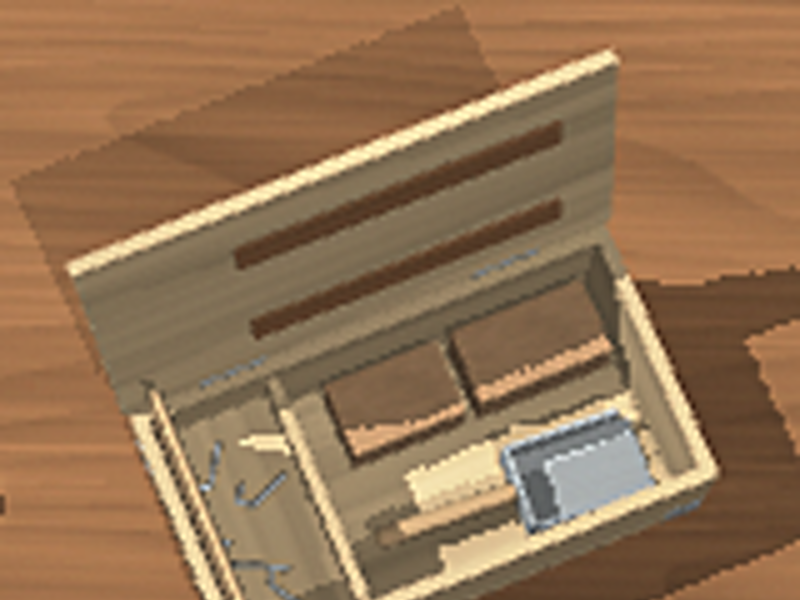

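```bash
python3 - <<'E'
from h import *
s=load('s0');t=load('t0')
S=lambda x,y:(260+x/3,90+y/3); T=lambda x,y:(265+x/5,90+y/5)
fl=onz(s,S(38,320),.115);fr=onz(s,S(348,511),.115);fr2=onz(t,T(717,472),.115)
print('FL',fl,'FR',fr,fr2,'w',np.linalg.norm(fl-fr))
print('fr tri',tri(s,S(348,511),t,T(717,472)))
L=tri(s,S(182,30),t,T(70,272));R=tri(s,S(537,182),t,T(620,62));print('cover inner edge',L,R,np.linalg.norm(L[0]-R[0]))
# yaw estimates
for a,b in((fl,fr),(L[0],R[0])): d=a-b; print('yaw',np.arctan2(-d[0],d[1]))
d=fl-fr; yaw=np.arctan2(-d[0],d[1]); 
for f in [yaw]:
  ex=np.array([np.cos(f),np.sin(f),0]);ey=np.array([-np.sin(f),np.cos(f),0])
  C=(fl+(fr+fr2)/2)/2+.095*ex; C[2]=0; print('C',C,f)
  m=(L[0]+R[0])/2; h=C+.095*ex; print('cover mid in chest',(m-C)@ex,(m-C)@ey,m[2])
  # overlay
  P=[C+x*ex+y*ey+np.array([0,0,z]) for x,y,z in [(-.095,.175,.115),(-.095,-.175,.115),(.095,-.175,.115),(.095,.175,.115),(-.095,-.175,0),(-.083,.159,.186),(.083,.159,.186)]]
  print((proj(s,P)-[260,90])*3);print((proj(t,P)-[265,90])*5)
# bystanders
def mask(c,lo,hi):
  h=cv2.cvtColor(c['color'],cv2.COLOR_BGR2HSV);m=cv2.inRange(h,lo,hi)
  n,_,st,ce=cv2.connectedComponentsWithStats(m);i=1+st[1:,4].argmax();return ce[i],st[i]
for n,lo,hi,z in(('saucer',(100,120,60),(125,255,255),.015),('brush',(50,120,40),(75,255,255),.045)):
  for c in(s,t): ce,st=mask(c,lo,hi);print(n,onz(c,ce,z),st)
print('can top',onz(t,(214,181),.138),onz(s,(270,114),.138))
E
```

```text
FL [0.37599217 0.07334653 0.115     ] FR [ 0.51174925 -0.2437988   0.115     ] [ 0.51534401 -0.24166364  0.115     ] w 0.34497991502787223
fr tri (array([ 0.51513845, -0.24188089,  0.11047657]), np.float64(0.0025119709600643883))
cover inner edge (array([0.58730727, 0.17617294, 0.30509324]), np.float64(0.0017957673269872354)) (array([ 0.72733002, -0.15371337,  0.30982373]), np.float64(0.0022955359068156196)) 0.35840441090324854
yaw 0.40445925149117834
yaw 0.40141113193092376
C [ 0.53210435 -0.04730778  0.        ] 0.40445925149117834
cover mid in chest 0.13814721970358482 0.0045399434095782796 0.30745848341153337
[[ 36.68050661 318.09566119]
 [351.14481746 511.67543348]
 [464.45515331 371.48964369]
 [161.24779392 210.96089788]
 [336.69362544 582.42478104]
 [ 51.66275686 265.31002159]
 [165.72033682 170.18877941]]
[[236.51534504 666.31945914]
 [722.83745417 474.63638387]
 [612.57051271 221.80354381]
 [133.6883267  406.32018575]
 [697.69297395 508.58097368]
 [249.2733033  624.39692971]
 [155.29050733 388.01440415]]
saucer [ 0.47534663 -0.44176851  0.015     ] [ 385  326   45   51 1505]
saucer [ 0.4731381  -0.42885519  0.015     ] [440 186  36  36 183]
brush [0.28562651 0.43286761 0.045     ] [180 148  67  10 494]
brush [0.28654975 0.43563015 0.045     ] [188 215  42  61 635]
can top [0.50538375 0.40454646 0.138     ] [0.51913653 0.40723859 0.138     ]
```

The chest is at about (0.532, -0.046) with yaw 0.403. The flap is about upright and the cover is at about 1.79 rad. I'll close the fingers and move to just outside the flap, with the jaw axis along the chest's y.

Emit:
move_arm:
  translation:
    - [3.2, -3.9, 0]
    - [3.2, -3.9, 0]
    - [3.2, -3.9, 0]
    - [3.2, -3.9, 0]
    - [3.2, -3.9, 0]
    - [3.1, -3.9, -0.7]
    - [3.1, -3.9, -0.7]
    - [3.1, -3.9, -0.7]
    - [3.1, -3.8, -0.7]
    - [3.1, -3.8, -0.7]
    - [0, 0, 0]
    - [0, 0, 0]
  yaw: [0.063, 0.063, 0.063, 0.063, 0.063, 0.063, 0.063, 0.063, 0.063, 0.063, 0, 0]
  claw: 0
  force: 20

```text
t: 1.6
ee_pos: [0.4382, 0.1481, 0.1749]
tool_rot: [-0.2, 0.98, 0.0, -0.0]
contact_force: [-0.6, 0.5, 0.3]
finger_gap: 0.006
```

```bash
cat >> h.py <<'E'
C=np.array([.532,-.046,0]);F=.403
EX=np.array([np.cos(F),np.sin(F),0]);EY=np.array([-np.sin(F),np.cos(F),0])
def chest(p): d=np.array(p)-C; return np.round([d@EX,d@EY,p[2]],4)
def st():
    o=arm.observe(); R=cv2.Rodrigues
    from scipy.spatial.transform import Rotation as Q
    y=Q.from_quat(o['tool_rot']).apply([0,1,0]); f=o['contact_force']
    print('t',round(o['t'],2),'chest',chest(o['ee_pos']),'world',o['ee_pos'].round(4),'jaw',round(np.arctan2(y[1],y[0])-F-np.pi/2,3),'F chest',np.round([f@EX,f@EY,f[2]],1),'gap',round(o['finger_gap'],2),'q',o['joint_positions'].round(2)); return o
E
python3 - <<'E'
from h import *
st(); w=snap('wrist','w1');s=snap('side','s1')
a=cv2.resize(s['color'][60:300,240:480],None,fx=2,fy=2); b=cv2.resize(w['color'],(320,200))
v=np.zeros((480,800,3),np.uint8);v[:,:480]=a;v[:200,480:]=b;cv2.imwrite('pics/v1.png',v)
E
```

```text
t 1.6 chest [-0.0102  0.2154  0.1749] world [0.4382 0.1481 0.1749] jaw -0.0 F chest [-0.4  0.7  0.3] gap 0.01 q [ 0.07  0.26  1.59  0.    1.29 -1.9 ]
```

View pics/v1.png

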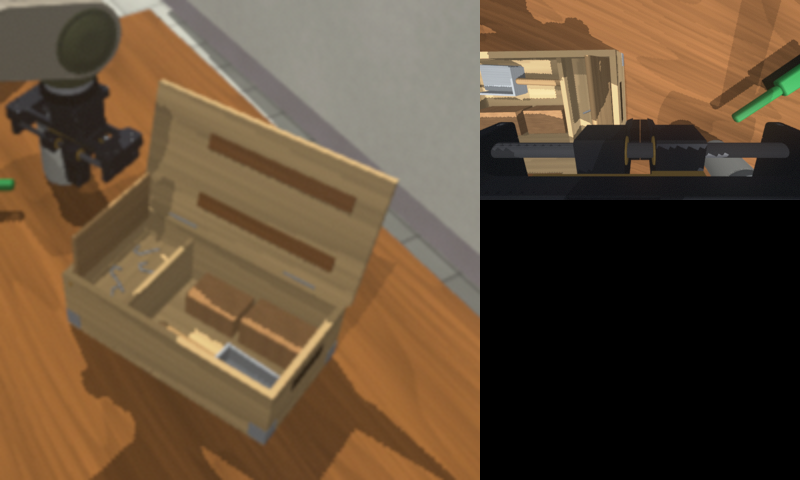

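The fingers stand outside the flap, clear of it at about (75,170) in the picture, with everything as expected. Now I'll sweep the flap in along its arc.

Emit:
move_arm:
  translation:
    - [0.46, -1.08, 0]
    - [0.46, -1.08, 0]
    - [0.46, -1.08, 0]
    - [0.36, -0.84, -0.15]
    - [0.36, -0.84, -0.15]
    - [0.34, -0.8, -0.3]
    - [0.34, -0.8, -0.3]
    - [0.29, -0.69, -0.52]
    - [0.29, -0.69, -0.52]
    - [0.23, -0.54, -0.7]
    - [0.23, -0.54, -0.7]
    - [0, 0, 0]
  yaw: [0, 0, 0, 0, 0, 0, 0, 0, 0, 0, 0, 0]

```text
t: 3.2
ee_pos: [0.4767, 0.0578, 0.141]
tool_rot: [-0.2, 0.98, 0.0, -0.001]
contact_force: [0.2, 0.6, -0.2]
finger_gap: 0.004
```

```bash
python3 -c "
from h import *
st()"
```

```text
t 3.2 chest [-0.0101  0.1172  0.141 ] world [0.4767 0.0578 0.141 ] jaw -0.0 F chest [ 0.4  0.5 -0.2] gap 0.0 q [-0.13  0.33  1.6   0.    1.22 -2.1 ]
```

Emit:
move_arm:
  translation:
    - [0.1, -0.24, -0.55]
    - [0.1, -0.24, -0.55]
    - [0.1, -0.24, -0.55]
    - [0.04, -0.1, -0.5]
    - [0.04, -0.1, -0.5]
    - [0.04, -0.1, -0.4]
    - [0, 0, -0.3]
    - [0, 0, -0.2]
    - [0, 0, 0]
  yaw: [0, 0, 0, 0, 0, 0, 0, 0, 0]

```text
t: 4.32
ee_pos: [0.481, 0.0479, 0.1061]
tool_rot: [-0.2, 0.98, 0.0, -0.0]
contact_force: [-0.3, -0.8, -0.2]
finger_gap: 0.004
```

```bash
python3 -c "
from h import *
st()
snap('side','s2')"
```

```text
t 4.33 chest [-0.01    0.1064  0.1061] world [0.481  0.0479 0.1061] jaw 0.0 F chest [-0.6 -0.7 -0.2] gap 0.0 q [-0.15  0.38  1.64  0.    1.12 -2.12]
```

Emit:
move_arm:
  translation:
    - [0, 0, -0.1]
    - [0, 0, -0.1]
    - [0, 0, 0]
  yaw: [0, 0, 0]

```text
t: 4.75
ee_pos: [0.481, 0.0479, 0.1041]
tool_rot: [-0.2, 0.98, 0.0, -0.0]
contact_force: [-0.5, -0.4, -0.1]
finger_gap: 0.005
```

```bash
python3 -c "
from h import *
st()
s=snap('side','s2b')
cv2.imwrite('pics/v2.png',cv2.resize(s['color'][90:290,260:450],None,fx=3,fy=3,interpolation=cv2.INTER_CUBIC))"
```

```text
t 4.75 chest [-0.01    0.1064  0.1041] world [0.481  0.0479 0.1041] jaw 0.0 F chest [-0.7 -0.2 -0.1] gap 0.01 q [-0.15  0.38  1.65 -0.    1.12 -2.12]
```

View pics/v2.png

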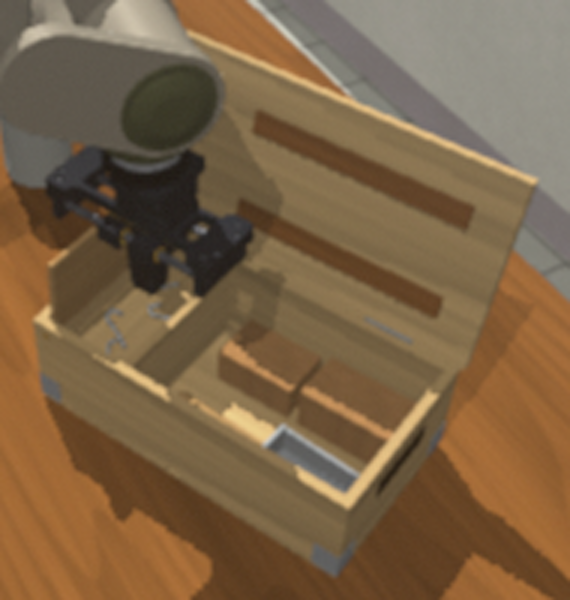

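The picture shows the flap still upright at (50,265) even though the TCP reads as inside the till, so the two disagree. I'll check where the reported TCP projects in the pictures, before and now.

```bash
python3 - <<'E'
from h import *
s=load('s2b');t=snap('top','t2')
p=arm.observe()['ee_pos']
print('tcp side crop',(proj(s,p)-[260,90])*3,'top',proj(t,p))
print('s1 tcp in v1 px',(proj(s,[.4382,.1481,.1749])-[240,60])*2)
P=[C+x*EX+y*EY+np.array([0,0,z]) for x,y,z in [(-.083,.159,.186),(.083,.159,.186),(-.083,.159,.103),(-.095,.175,.115),(-.095,.175,0)]]
print((proj(s,P)-[260,90])*3)
a=cv2.resize(t['color'][90:240,265:425],None,fx=5,fy=5,interpolation=cv2.INTER_CUBIC)[200:,:500]
w=snap('wrist','w2');v=np.zeros((550,800,3),np.uint8);v[:,:500]=a;v[:188,500:]=cv2.resize(w['color'],(300,188));
v[200:500,500:]=cv2.resize(load('s1')['color'][130:230,260:360],(300,300));cv2.imwrite('pics/v3.png',v)
E
```

```text
tcp side crop [[148.76955411 305.83125003]] top [[321.81972674 192.89879077]]
s1 tcp in v1 px [[ 79.57687267 196.53977333]]
[[ 51.0239321  264.25131958]
 [165.23183525 169.3846759 ]
 [ 58.03299927 325.8071109 ]
 [ 36.08831123 317.02227412]
 [ 46.24475836 392.91758093]]
```

View pics/v3.png

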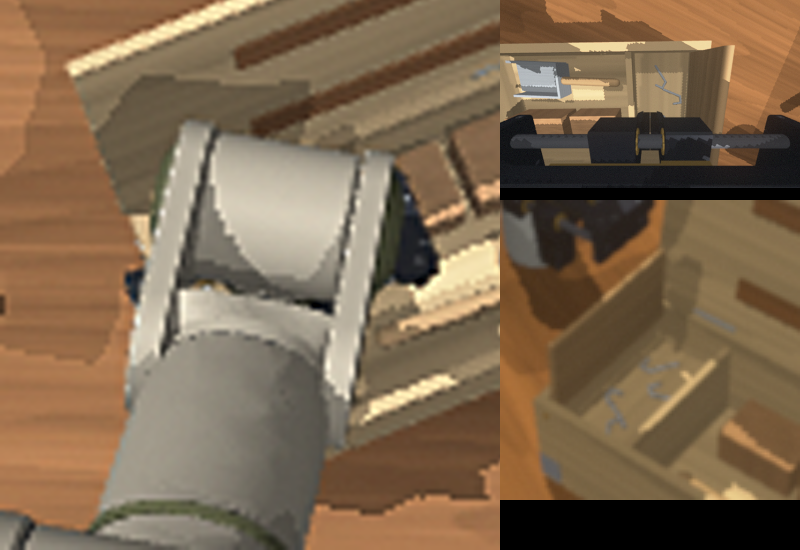

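```bash
python3 - <<'E'
from h import *
for f in('s1','s2','s2b'):
  a=cv2.cvtColor(load('s0')['color'],6).astype(int);b=cv2.cvtColor(load(f)['color'],6).astype(int)
  print(f)
  r=(range(176,198),range(302,320)) if f!='s1' else (range(140,166),range(268,292))
  for v in r[0]: print(v,' '.join('%3d'%b[v,u]+('*' if abs(a[v,u]-b[v,u])>12 else ' ') for u in r[1]))
E
```

```text
s1
140 111  117  114   84*  40*  32*  33*  35*  36*  34*  40*  43*  38*  36*  45*  50*  57*  59*  61*  58*  55*  49*  40*  38*
141 108  116  115   89*  50*  32*  32*  33*  33*  35*  33*  34*  33*  33*  32*  36*  49*  59*  63*  60*  59*  56*  44*  37*
142 103  112  114   93*  57*  33*  31*  32*  35*  34*  32*  32*  34*  35*  32*  30*  43*  67*  77*  69*  62*  56*  45*  35*
143  99* 104  107   91*  57*  33*  32*  31*  30*  32*  35*  34*  33*  33*  32*  32*  43*  73*  88   83   82*  74*  55*  37*
144  97* 100  101   97*  71*  37*  34*  33*  31*  31*  32*  33*  31*  35*  32*  32*  41*  76   91   96  101  100   78*  45*
145  98*  99* 100  103   77*  40*  33*  31*  32*  33*  33*  35*  34*  32*  34*  32*  40*  75   98  104  107  108   85*  48*
146  98*  98* 100  100   77*  43*  34*  31*  34*  35*  35*  33*  34*  33*  34*  34*  39*  69   98  107  107  106   88*  52*
147  98*  98* 100  100   80*  49*  34*  33*  33*  34*  35*  37*  36*  32*  32*  32*  38*  60   82  100  107  107   89*  57*
148  99*  99*  99   98   82*  54*  36*  30*  34*  33*  35*  36*  36*  32*  33*  32*  39*  61   74   96  1
[... 5568 characters left out ...]
24  118  109   96*  92*  93*  94*  95*  94*
191 125  122  123  124  124  123  124  124  126  121  111   95   91*  93*  94*  93*  94*  94*
192 123  124  125  123  124  126  125  124  116  116  107   93*  91*  94*  96*  93*  94* 107*
193 124  122  123  124  126  128  126  130  119  113  113  103*  94*  94*  93*  93* 106* 142 
194 123  125  124  125  128  127  122  124  124  123  119  114  107  101*  96* 107* 142  177 
195 125  124  126  127  125  122  119  117  119  113  107  110  119  121  128  151  177  187 
196 125  125  126  125  122  120  120  120  119  114  111  115  122  134  158  180  187  167 
197 125  127  125  122  119  120  120  123  123  123  122  121  122  148  178  188  167  126
```

```bash
python3 - <<'E'
from h import *
s=load('s2b')
for h in(.0,.015,.02,.025):
  P=[C+(-.01+x)*EX+(.1064+y)*EY+np.array([0,0,.1041+h]) for x,y in [(-.009,-.0135),(.009,-.0135),(.009,.0135),(-.009,.0135),(0,0)]]
  print(h,proj(s,P).round(1).tolist())
s=load('s1')
for h in(.015,.02,.025):
  P=[C+(-.0102+x)*EX+(.2154+y)*EY+np.array([0,0,.1749+h]) for x,y in [(-.009,-.0135),(.009,-.0135),(.009,.0135),(-.009,.0135),(0,0)]]
  print(h,proj(s,P).round(1).tolist())
s=load('s0');p0=np.array([.1236,.5356,.2095]);print('start tcp',proj(s,p0))
y=np.array([np.cos(1.344),np.sin(1.344),0])
print(proj(s,[p0+y*.044,p0-y*.044,p0+y*.06,p0-y*.06]))
g=cv2.cvtColor(s['color'],6)
for v in range(94,124,1): print(v,' '.join('%3d'%x for x in g[v,100:146:2]))
w=load('w2');print(w['mount'].round(3),w['intrinsics'])
E
```

```text
0.0 [[311.3, 195.9], [315.1, 192.2], [307.9, 188.1], [304.0, 191.6], [309.6, 191.9]]
0.015 [[311.2, 192.3], [315.1, 188.7], [307.8, 184.5], [303.9, 188.1], [309.5, 188.4]]
0.02 [[311.1, 191.1], [315.1, 187.5], [307.8, 183.3], [303.8, 186.9], [309.4, 187.2]]
0.025 [[311.1, 189.9], [315.1, 186.3], [307.7, 182.1], [303.8, 185.7], [309.4, 186.0]]
0.015 [[280.8, 158.0], [285.0, 154.6], [278.0, 150.8], [273.8, 154.1], [279.4, 154.3]]
0.02 [[280.7, 156.6], [284.9, 153.3], [277.8, 149.5], [273.6, 152.7], [279.2, 153.0]]
0.025 [[280.5, 155.3], [284.8, 152.0], [277.7, 148.1], [273.5, 151.4], [279.1, 151.7]]
start tcp [[137.36803289 110.66184867]]
[[137.75661604 102.96222817]
 [136.96108128 118.72543276]
 [137.8936058  100.24783062]
 [136.8082881  121.75296896]]
94 102 102 101 103  84  38  35  36  38  39  36  38  38  37  38  43  50  38  39 151 197 197 192
95 103 103 102 102  96  47  36  39  36  37  36  36  37  38  38  39  47  37  39 165 196 196 195
96 103 103 103 103 105  68  34  42  40  36  37  37  38  38  39  37  41  37  39 165 195 195 196
97 102 103 104 103 105  85  37  45  43  37  36  36  3
[... 2087 characters left out ...]
  61  60  59  54  55  55  53  92  99 100  99  98 101  98  95  77
120  56  56  56  57  57  59  59  60  60  57  57  55  55  49  87  98 101  99  98 102  98  95  77
121  58  58  58  57  59  61  60  59  59  56  56  54  52  50  84  97  99 100  98 100  97  95  78
122  61  60  59  60  61  59  58  57  56  56  54  53  51  49  77  99  99 100  97  99 101  96  76
123  60  60  61  62  61  59  57  57  56  55  55  52  50  50  69  97  95 100  97  98 101  95  77
[[ 0.    -0.964 -0.267  0.068]
 [ 1.     0.     0.001 -0.   ]
 [-0.001 -0.267  0.964 -0.175]
 [ 0.     0.     0.     1.   ]] [[283.62445414   0.         319.76192577]
 [  0.         283.62445414 205.16477251]
 [  0.           0.           1.        ]]
```

The fingers' visible ends are about 2.4 cm above the reported TCP, so they passed over the flap and touched nothing. I'll go back over it and repeat 2.5 cm lower.

Emit:
move_arm:
  translation:
    - [0, 0, 3.5]
    - [0, 0, 3.5]
    - [0, 0, 3]
    - [-1.13, 2.65, 0]
    - [-1.13, 2.65, 0]
    - [-1.13, 2.65, 0]
    - [-1.13, 2.65, 0]
    - [0, 0, -1.8]
    - [0, 0, -1.8]
    - [0, 0, -1.8]
    - [0, 0, 0]
  yaw: [0, 0, 0, 0, 0, 0, 0, 0, 0, 0, 0]

```text
t: 6.28
ee_pos: [0.4353, 0.1539, 0.1494]
tool_rot: [-0.2, 0.98, 0.0, -0.001]
contact_force: [0.7, -0.7, 0.6]
finger_gap: 0.002
```

```bash
python3 -c "
from h import *
st()"
```

```text
t 6.28 chest [-0.0106  0.2218  0.1494] world [0.4353 0.1539 0.1494] jaw 0.0 F chest [ 0.4 -0.9  0.6] gap 0.0 q [ 0.08  0.29  1.63 -0.    1.22 -1.89]
```

Emit:
move_arm:
  translation:
    - [0.46, -1.08, 0]
    - [0.46, -1.08, 0]
    - [0.46, -1.08, 0]
    - [0.36, -0.84, -0.1]
    - [0.36, -0.84, -0.15]
    - [0.34, -0.8, -0.3]
    - [0, 0, 0]
  yaw: [0, 0, 0, 0, 0, 0, 0]

```text
t: 7.15
ee_pos: [0.4603, 0.0962, 0.1443]
tool_rot: [-0.2, 0.98, 0.0, -0.0]
contact_force: [1.1, -0.1, -0.2]
finger_gap: 0.008
```

```bash
python3 -c "
from h import *
st()
s=snap('side','s4')
cv2.imwrite('pics/v4.png',cv2.resize(s['color'][130:230,255:355],None,fx=5,fy=5,interpolation=cv2.INTER_CUBIC))"
```

```text
t 7.15 chest [-0.0102  0.1589  0.1443] world [0.4603 0.0962 0.1443] jaw -0.001 F chest [ 0.9 -0.5 -0.2] gap 0.01 q [-0.05  0.31  1.62 -0.    1.22 -2.02]
```

View pics/v4.png

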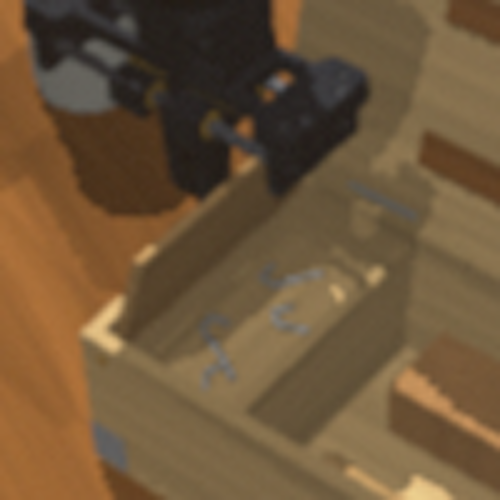

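```bash
python3 - <<'E'
from h import *
s=load('s4')
def W(x,y,z): return C+x*EX+y*EY+np.array([0,0,z])
cr=lambda P:((proj(s,P)-[255,130])*5).round(0).tolist()
for d in(90,80,75,70,65,60):
  a=np.radians(d); print(d,cr([W(x,.159-.083*np.cos(a),.103+.083*np.sin(a)) for x in(-.083,.083)]))
for z in(.19,.2,.21,.22,.235): print(z,'body',cr([W(-.0102-.0375,.159-.094,z),W(-.0102+.0375,.159-.094,z),W(-.0102-.0375,.159+.094,z)]))
for h in(0,.02,.025): print('tip',h,cr([W(-.0102-.009,.159-.0135,.1443+h),W(-.0102,.159,.1443+h)]))
E
```

```text
90 [[110.0, 240.0], [300.0, 82.0]]
80 [[130.0, 254.0], [320.0, 94.0]]
75 [[140.0, 261.0], [329.0, 101.0]]
70 [[150.0, 270.0], [339.0, 108.0]]
65 [[160.0, 279.0], [348.0, 117.0]]
60 [[169.0, 289.0], [357.0, 126.0]]
0.19 body [[286.0, 275.0], [371.0, 198.0], [29.0, 129.0]]
0.2 body [[286.0, 262.0], [372.0, 184.0], [27.0, 116.0]]
0.21 body [[285.0, 248.0], [372.0, 171.0], [25.0, 103.0]]
0.22 body [[285.0, 235.0], [373.0, 157.0], [23.0, 89.0]]
0.235 body [[285.0, 214.0], [373.0, 136.0], [20.0, 68.0]]
tip 0 [[208.0, 240.0], [201.0, 221.0]]
tip 0.02 [[207.0, 215.0], [199.0, 196.0]]
tip 0.025 [[206.0, 209.0], [199.0, 190.0]]
```

Now the flap has tilted inwards to about 75° (its top front corner at (143,258)), with the finger at (200,190) behind it. I'll keep following the arc.

Emit:
move_arm:
  translation:
    - [0.28, -0.67, -0.2]
    - [0.28, -0.67, -0.2]
    - [0.29, -0.69, -0.52]
    - [0.29, -0.69, -0.52]
    - [0.23, -0.54, -0.7]
    - [0.23, -0.54, -0.7]
    - [0.1, -0.24, -0.55]
    - [0.1, -0.24, -0.55]
    - [0.1, -0.24, -0.55]
    - [0.04, -0.1, -0.5]
    - [0.04, -0.1, -0.5]
    - [0, 0, 0]
  yaw: [0, 0, 0, 0, 0, 0, 0, 0, 0, 0, 0, 0]

```text
t: 8.7
ee_pos: [0.4798, 0.0495, 0.0894]
tool_rot: [-0.2, 0.98, 0.0, -0.0]
contact_force: [-0.0, -0.4, 0.7]
finger_gap: 0.007
```

Emit:
move_arm:
  translation:
    - [0.04, -0.1, -0.3]
    - [0, 0, -0.2]
    - [0, 0, 0]
  yaw: [0, 0, 0]

```text
t: 9.07
ee_pos: [0.4804, 0.0485, 0.0846]
tool_rot: [-0.2, 0.98, 0.0, -0.0]
contact_force: [-0.3, 0.0, 0.3]
finger_gap: 0.004
```

Emit:
move_arm:
  translation:
    - [0, 0, -0.2]
    - [0, 0, -0.1]
    - [0, 0, 0]
  yaw: [0, 0, 0]

```text
t: 9.45
ee_pos: [0.4804, 0.0485, 0.0817]
tool_rot: [-0.2, 0.98, 0.0, -0.0]
contact_force: [-0.1, 1.1, -0.2]
finger_gap: 0.006
```

Emit:
move_arm:
  translation:
    - [0, 0, -0.15]
    - [0, 0, 0]
  yaw: [0, 0]

```text
t: 9.7
ee_pos: [0.4804, 0.0485, 0.0802]
tool_rot: [-0.2, 0.98, 0.0, -0.0]
contact_force: [-0.1, 0.6, -0.4]
finger_gap: 0.005
```

Emit:
move_arm:
  translation:
    - [0, 0, -0.15]
    - [0, 0, 0]
  yaw: [0, 0]

```text
t: 9.95
ee_pos: [0.4804, 0.0485, 0.0786]
tool_rot: [-0.2, 0.98, 0.0, -0.0]
contact_force: [0.6, -0.3, -0.7]
finger_gap: 0.004
```

```bash
python3 -c "
from h import *
st()
s=snap('side','s5');w=snap('wrist','w5')
v=np.zeros((500,800,3),np.uint8);v[:,:500]=cv2.resize(s['color'][130:230,255:355],None,fx=5,fy=5,interpolation=cv2.INTER_CUBIC)
v[:188,500:]=cv2.resize(w['color'],(300,188));cv2.imwrite('pics/v5.png',v)"
```

```text
t 9.95 chest [-0.0104  0.1072  0.0786] world [0.4804 0.0485 0.0786] jaw 0.0 F chest [ 0.4 -0.5 -0.7] gap 0.0 q [-0.15  0.41  1.68  0.    1.05 -2.12]
```

View pics/v5.png

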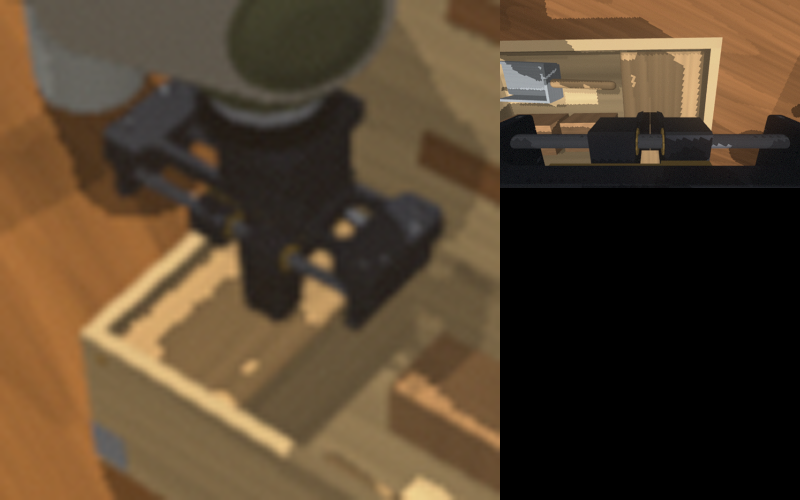

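The flap now lies nearly flat inside the till, with the fingertip on it at (270,315). No hard stop is felt yet, so I'll press on until force shows.

Emit:
move_arm:
  translation:
    - [0, 0, -0.15]
    - [0, 0, -0.1]
    - [0, 0, 0]
  yaw: [0, 0, 0]

```text
t: 10.42
ee_pos: [0.4807, 0.0485, 0.0779]
tool_rot: [-0.2, 0.98, -0.0, 0.001]
contact_force: [-6.2, -0.2, 20.0]
finger_gap: 0.008
```

Emit:
move_arm:
  translation:
    - [0, 0, -0.15]
    - [0, 0, -0.1]
    - [0, 0, 0]
  yaw: [0, 0, 0]

```text
t: 10.8
ee_pos: [0.4809, 0.0485, 0.0775]
tool_rot: [-0.201, 0.98, -0.001, 0.002]
contact_force: [-13.2, 0.2, 45.2]
finger_gap: 0.005
```

Emit:
move_arm:
  translation:
    - [0, 0, -0.15]
    - [0, 0, -0.1]
    - [0, 0, 0]
  yaw: [0, 0, 0]

```text
t: 11.18
ee_pos: [0.4811, 0.0486, 0.0772]
tool_rot: [-0.201, 0.98, -0.001, 0.003]
contact_force: [-22.1, 1.3, 68.6]
finger_gap: 0.002
```

The flap hit its hard stop, and these three blind presses reached about 70 N. The wrist limit is 120 N. I'll back off now and rise above the cover.

Emit:
move_arm:
  translation:
    - [0, 0, 0.4]
    - [0, 0, 0.4]
    - [0, 0, 2]
    - [0, 0, 4]
    - [0, 0, 5]
    - [0, 0, 5]
    - [0, 0, 5]
    - [0, 0, 2.5]
    - [0, 0, 0]
  yaw: [0, 0, 0, 0, 0, 0, 0, 0, 0]

```text
t: 12.3
ee_pos: [0.481, 0.0484, 0.3151]
tool_rot: [-0.2, 0.98, -0.0, 0.001]
contact_force: [0.9, 0.1, -0.6]
finger_gap: 0.003
```

```bash
python3 -c "
from h import *
st()
s=snap('side','s6');w=snap('wrist','w6')
v=np.zeros((600,800,3),np.uint8);v[:,:570]=cv2.resize(s['color'][90:290,260:450],None,fx=3,fy=3,interpolation=cv2.INTER_CUBIC)
v[:144,570:]=cv2.resize(w['color'],(230,144));cv2.imwrite('pics/v6.png',v)
print('to target',(C+.20*EX+.05*EY-arm.observe()['ee_pos'])*100)"
```

```text
t 12.3 chest [-0.0099  0.1069  0.3151] world [0.481  0.0484 0.3151] jaw 0.0 F chest [ 0.9 -0.3 -0.6] gap 0.0 q [-0.15  0.2   1.25  0.    1.68 -2.12]
to target [ 21.61860434   2.98963158 -31.27690437]
```

View pics/v6.png

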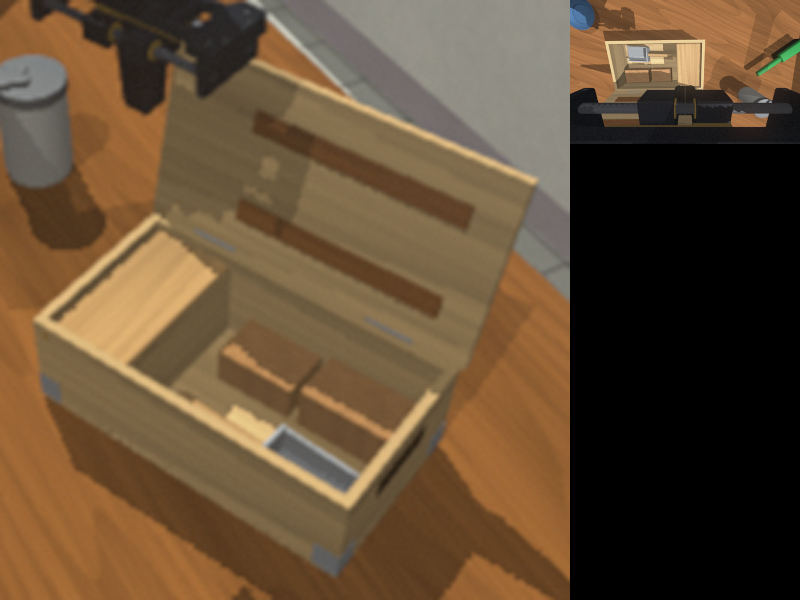

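The flap is flat at (140,290), the chest corners are unmoved, and the cover is still open. Next I'll go over the cover's edge to its back side.

Emit:
move_arm:
  translation:
    - [3.6, 0.5, 0]
    - [3.6, 0.5, 0]
    - [3.6, 0.5, 0]
    - [3.6, 0.5, 0]
    - [3.6, 0.5, 0]
    - [3.6, 0.5, 0]
    - [0, 0, 0]
    - [0, 0, 0]
  yaw: [0, 0, 0, 0, 0, 0, 0, 0]

```text
t: 13.4
ee_pos: [0.6959, 0.0785, 0.3131]
tool_rot: [-0.2, 0.98, 0.0, -0.001]
contact_force: [-0.2, -0.3, 1.1]
finger_gap: 0.003
```

```bash
python3 -c "
from h import *
st()"
```

```text
t 13.4 chest [0.1996 0.0502 0.3131] world [0.6959 0.0785 0.3131] jaw 0.0 F chest [-0.3 -0.2  1.1] gap 0.0 q [-0.06  0.65  0.53 -0.    1.96 -2.03]
```

Emit:
move_arm:
  translation:
    - [0, 0, -2.1]
    - [0, 0, -2.1]
    - [0, 0, -2]
    - [-0.98, -0.42, 0]
    - [-0.98, -0.42, 0]
    - [-0.98, -0.42, 0]
    - [-0.98, -0.42, 0]
    - [-0.8, -0.34, 0]
    - [-0.8, -0.34, 0]
    - [-0.8, -0.34, 0]
    - [0, 0, 0]
  yaw: [0, 0, 0, 0, 0, 0, 0, 0, 0, 0, 0]

```text
t: 14.78
ee_pos: [0.6324, 0.0512, 0.2522]
tool_rot: [-0.2, 0.98, 0.0, -0.001]
contact_force: [-0.1, -0.7, -0.2]
finger_gap: 0.005
```

```bash
python3 -c "
from h import *
st()
s=snap('side','s7')
v=np.zeros((600,800,3),np.uint8);v[:,:630]=cv2.resize(s['color'][70:270,260:470],None,fx=3,fy=3,interpolation=cv2.INTER_CUBIC)
cv2.imwrite('pics/v7.png',v[:,:630])"
```

```text
t 14.78 chest [0.1305 0.0501 0.2522] world [0.6324 0.0512 0.2522] jaw -0.0 F chest [-0.4 -0.6 -0.2] gap 0.01 q [-0.11  0.51  0.95 -0.    1.67 -2.08]
```

View pics/v7.png

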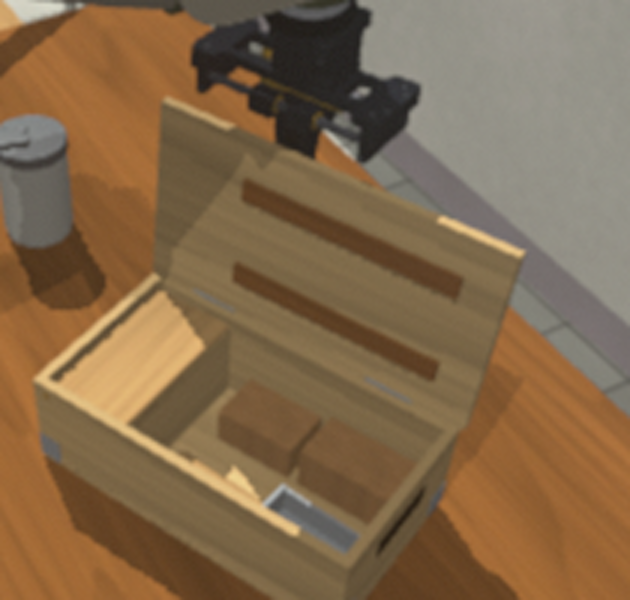

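The cover is coming forward: its right corner moved from (537,242) to (523,252), with the finger behind its top edge. I'll follow the arc on down.

Emit:
move_arm:
  translation:
    - [-0.91, -0.39, -0.06]
    - [-0.91, -0.39, -0.06]
    - [-0.91, -0.39, -0.06]
    - [-0.91, -0.39, -0.06]
    - [-0.91, -0.39, -0.06]
    - [-0.91, -0.39, -0.06]
    - [-0.75, -0.32, -0.28]
    - [-0.75, -0.32, -0.28]
    - [-0.75, -0.32, -0.28]
    - [-0.75, -0.32, -0.28]
    - [-0.75, -0.32, -0.28]
    - [0, 0, 0]
  yaw: [0, 0, 0, 0, 0, 0, 0, 0, 0, 0, 0, 0]

```text
t: 16.32
ee_pos: [0.5403, 0.012, 0.2342]
tool_rot: [-0.2, 0.98, 0.0, -0.001]
contact_force: [0.3, -0.6, -1.4]
finger_gap: 0.003
```

Emit:
move_arm:
  translation:
    - [-0.66, -0.28, -0.48]
    - [-0.66, -0.28, -0.48]
    - [-0.66, -0.28, -0.48]
    - [-0.66, -0.28, -0.48]
    - [-0.66, -0.28, -0.48]
    - [-0.43, -0.19, -0.54]
    - [-0.43, -0.19, -0.54]
    - [-0.43, -0.19, -0.54]
    - [-0.43, -0.19, -0.54]
    - [-0.43, -0.19, -0.54]
    - [-0.43, -0.19, -0.54]
    - [0, 0, 0]
  yaw: [0, 0, 0, 0, 0, 0, 0, 0, 0, 0, 0, 0]

```text
t: 17.82
ee_pos: [0.4818, -0.0134, 0.1777]
tool_rot: [-0.2, 0.98, 0.0, -0.001]
contact_force: [-0.2, -0.4, 0.5]
finger_gap: 0.004
```

```bash
python3 -c "
from h import *
st()"
```

```text
t 17.82 chest [-0.0333  0.0497  0.1777] world [ 0.4818 -0.0134  0.1777] jaw 0.0 F chest [-0.3 -0.3  0.5] gap 0.0 q [-0.27  0.29  1.53 -0.    1.32 -2.25]
```

Emit:
move_arm:
  translation:
    - [-0.22, -0.1, -0.49]
    - [-0.22, -0.1, -0.49]
    - [-0.22, -0.1, -0.49]
    - [-0.22, -0.1, -0.49]
    - [-0.22, -0.1, -0.49]
    - [-0.22, -0.1, -0.49]
    - [-0.22, -0.1, -0.49]
    - [-0.22, -0.1, -0.45]
    - [0, 0, 0]
  yaw: [0, 0, 0, 0, 0, 0, 0, 0, 0]

```text
t: 18.95
ee_pos: [0.4644, -0.0213, 0.1391]
tool_rot: [-0.2, 0.98, 0.0, -0.0]
contact_force: [0.2, 0.2, 0.8]
finger_gap: 0.004
```

Emit:
move_arm:
  translation:
    - [-0.08, -0.03, -0.35]
    - [-0.08, -0.03, -0.35]
    - [-0.08, -0.03, -0.35]
    - [-0.08, -0.03, -0.35]
    - [-0.08, -0.03, -0.3]
    - [-0.08, -0.03, -0.3]
    - [-0.08, -0.03, -0.3]
    - [-0.08, -0.03, -0.3]
    - [-0.04, -0.02, -0.2]
    - [-0.04, -0.02, -0.2]
    - [-0.04, -0.02, -0.2]
    - [0, 0, 0]
  yaw: [0, 0, 0, 0, 0, 0, 0, 0, 0, 0, 0, 0]

```text
t: 20.45
ee_pos: [0.457, -0.0243, 0.1073]
tool_rot: [-0.2, 0.98, 0.0, -0.0]
contact_force: [0.0, 0.3, 0.4]
finger_gap: 0.005
```

```bash
python3 -c "
from h import *
st()"
```

```text
t 20.45 chest [-0.0605  0.0494  0.1073] world [ 0.457  -0.0243  0.1073] jaw 0.0 F chest [0.1 0.3 0.4] gap 0.01 q [-0.31  0.34  1.71 -0.    1.1  -2.29]
```

Shut is expected at a reported z of about 0.0965. I'll press down slowly in small steps.

Emit:
move_arm:
  translation:
    - [0, 0, -0.15]
    - [0, 0, -0.15]
    - [0, 0, -0.15]
    - [0, 0, -0.15]
    - [0, 0, -0.15]
    - [0, 0, -0.12]
    - [0, 0, 0]
  yaw: [0, 0, 0, 0, 0, 0, 0]

```text
t: 21.32
ee_pos: [0.4572, -0.0243, 0.0986]
tool_rot: [-0.2, 0.98, 0.0, 0.0]
contact_force: [0.9, -0.4, 0.4]
finger_gap: 0.005
```

Emit:
move_arm:
  translation:
    - [0, 0, -0.1]
    - [0, 0, -0.05]
    - [0, 0, 0]
  yaw: [0, 0, 0]

```text
t: 21.7
ee_pos: [0.4572, -0.0243, 0.0972]
tool_rot: [-0.2, 0.98, 0.0, 0.0]
contact_force: [0.7, 0.5, 0.7]
finger_gap: 0.007
```

Emit:
move_arm:
  translation:
    - [0, 0, -0.1]
    - [0, 0, -0.05]
    - [0, 0, 0]
  yaw: [0, 0, 0]

```text
t: 22.08
ee_pos: [0.4572, -0.0243, 0.0966]
tool_rot: [-0.2, 0.98, -0.0, 0.0]
contact_force: [-3.0, 1.0, 11.6]
finger_gap: 0.004
```

Emit:
move_arm:
  translation:
    - [0, 0, -0.1]
    - [0, 0, 0]
  yaw: [0, 0]

```text
t: 22.32
ee_pos: [0.4573, -0.0243, 0.0965]
tool_rot: [-0.2, 0.98, -0.0, 0.001]
contact_force: [-6.8, 1.1, 22.5]
finger_gap: 0.005
```

Emit:
move_arm:
  translation:
    - [0, 0, 0.15]
    - [0, 0, 0.3]
    - [0, 0, 1]
    - [0, 0, 3]
    - [0, 0, 5]
    - [-3, 2, 4]
    - [-4, 3, 0]
    - [-4, 3, 0]
    - [0, 0, 0]
    - [0, 0, 0]
  yaw: [0, 0, 0, 0, 0, 0, 0, 0, 0, 0]

```text
t: 23.58
ee_pos: [0.3478, 0.0555, 0.2297]
tool_rot: [-0.2, 0.98, -0.0, 0.001]
contact_force: [0.5, -0.4, 0.0]
finger_gap: 0.005
```

```bash
python3 - <<'E'
from h import *
st(); s=snap('side','s9');t=snap('top','t9')
v=np.zeros((580,800,3),np.uint8);v[:480,:400]=cv2.resize(s['color'][90:290,260:427],(400,480),interpolation=cv2.INTER_CUBIC)
v[:300,400:]=cv2.resize(t['color'][80:260,180:420],(400,300),interpolation=cv2.INTER_CUBIC)
v[300:550,400:]=cv2.resize(s['color'],(400,250));cv2.imwrite('pics/v9.png',v)
def W(x,y,z): return C+x*EX+y*EY+np.array([0,0,z])
P=[W(-.101,-.179,.125),W(-.101,.179,.125),W(.095,-.179,.125),W(-.095,-.175,0)]
print('expect shut corners in v9 left',((proj(s,P)-[260,90])*2.4).round(0).tolist())
def mask(c,lo,hi):
  h=cv2.cvtColor(c['color'],40);m=cv2.inRange(h,lo,hi)
  n,_,q,ce=cv2.connectedComponentsWithStats(m);i=1+q[1:,4].argmax();return ce[i].round(1),q[i]
for f in('s0','s9','t0','t9'):
  c=load(f); print(f,mask(c,(100,120,60),(125,255,255)),mask(c,(50,120,40),(75,255,255)))
a,b=load('s0')['color'][105:155,252:288],s['color'][105:155,252:288]; print('can diff',np.abs(a.astype(int)-b).mean())
a,b=load('s0')['color'][262:288,362:380],s['color'][262:288,362:380]; print('chest corner diff',np.abs(a.astype(int)-b).mean())
E
```

```text
t 23.57 chest [-0.1297  0.1656  0.2297] world [0.3478 0.0555 0.2297] jaw 0.0 F chest [ 0.3 -0.6  0. ] gap 0.01 q [-0.18  0.    1.73 -0.    1.41 -2.16]
expect shut corners in v9 left [[281.0, 409.0], [22.0, 249.0], [376.0, 293.0], [268.0, 465.0]]
s0 (array([406.8, 353.8]), array([ 385,  326,   45,   51, 1505], dtype=int32)) (array([207.8, 152.3]), array([180, 148,  67,  10, 494], dtype=int32))
s9 (array([405.2, 353.1]), array([ 379,  326,   51,   51, 1711], dtype=int32)) (array([207.1, 152.4]), array([180, 148,  67,  11, 497], dtype=int32))
t0 (array([457. , 203.4]), array([440, 186,  36,  36, 183], dtype=int32)) (array([206.8, 249.4]), array([188, 215,  42,  61, 635], dtype=int32))
t9 (array([456.6, 203. ]), array([440, 186,  36,  36, 180], dtype=int32)) (array([206.8, 249.4]), array([188, 215,  42,  61, 635], dtype=int32))
can diff 45.61648148148148
chest corner diff 1.235042735042735
```

View pics/v9.png

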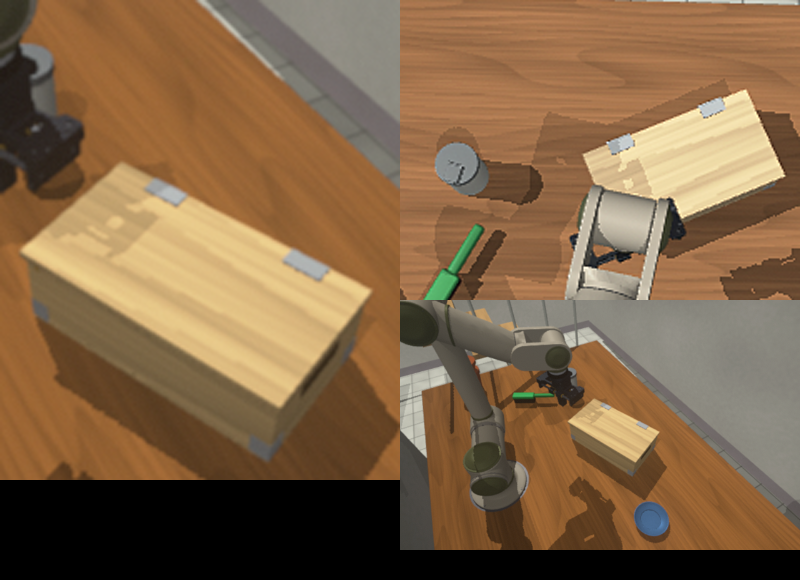

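The cover is fully shut: its corners at (280,408), (22,250) and (371,292) match the predicted shut corners. The surroundings are unchanged. I'll hand the job in.

```bash
python3 -c "
from h import *
a=load('t0')['color'][160:200,195:240].astype(int);b=load('t9')['color'][160:200,195:240];print('canister top diff',np.abs(a-b).mean())
print(arm.sign_off())"
```

```text
canister top diff 1.642962962962963
the job is handed in; nothing more can be done
None
```

The flap now lies flat inside the chest and the cover is fully shut. I handed the job in at about 24 s, with the robot clear of everything.

**How it went**
- **Flap:** the first sweep passed over it without touching, because the finger ends sit about 2.8 cm above the reported TCP. I repeated it lower and the flap went down to its stop. The last presses onto the stop were heavier than needed, at about 70 N on the wrist (limit 120 N).
- **Cover:** it stayed open until the flap was flat. I then pushed it over from behind, followed it down slowly and pressed it shut with about 22 N. No impact showed in the force readings.

**Last checks**
- **Shut position:** contact came at the height expected for a shut cover, and two of the visible corners are within about 1 px of their predicted shut pixels. The third, at a hinge corner, is about 5 px off in the enlarged picture.
- **Chest:** its front corner matches the first picture.
- **Brush, saucer and canister:** all match the first pictures in the top view. In the side view the canister check failed only because the arm was in front of it. The saucer outline also read slightly larger there (45 to 51 px wide), probably from a change of light.
- **Scoop:** it can't be seen with the cover shut, and I made no measured check of it. In the last views before closing it showed no sign of having moved, and the fingers never came near it.

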